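# Find which way the filter cap unscrews and hold it off

### The arm

A 6-joint arm with a two-finger parallel gripper is mounted at the origin on the work surface. World frame = base frame: x ahead of the robot, y to its left, z up, the work surface at z = 0. Lengths are in m, angles in degrees, forces in N, time in s.
With the tool pointing down it reaches from about 0.375 to 0.75 m from the base axis. Payload 9 kg.
Tool frame: the origin (TCP) lies where the fingers leave the gripper's body, on its centre line; the fingertips stand 73 mm ahead of it and the grasp point (between the pads) lies 54 mm ahead of it (robot.tip_reach is the distance from the TCP to the fingertips, in m); z points along the fingers, y is the direction in which the jaws open and shut (so a half turn about z gives the same grasp; the last joint's range is limited). The gripper opens to 85 mm and grips with 20 to 120 N. Pads are 22 mm wide; open, the fingers measure 114 mm over their backs; the gripper's body (76 mm by 85 mm) begins 54 mm behind the grasp point. The pads swing forward as they close: fully open they stand 13 mm farther back than shut.
Start: joints at [-86.671, 5.964, 5.575, 89.605, 0, 77.527], TCP at [0.163, -0.577, 0.304] pointing down, gripper open.
Joint ranges: [-171.21, 171.21], [-48.23, 106.86], [-62.78, 66.21], [-105.2, 120.99], [-86.42, 89.51], [-180, 180]. Speed limits (degrees/s): [127.2, 127.2, 147.25, 180, 180, 180].

### API

Orientations are given as [roll, pitch, yaw] about the fixed x, y, z axes, in that order (R = Rz(yaw) Ry(pitch) Rx(roll)).
In Python, from plant import robot gives the robot as it stands. Calls block until the motion is done:
- robot.move_pose(position, orientation): joint-space move of the TCP to a pose.
- robot.line_to(position, vel=0.15, rotation=None, guard=None): straight line of the TCP; rotation=None keeps the orientation; vel is the mean speed in m/s. With guard (N) it stops when the force on the tool has changed by that much, and returns True; else False.
- robot.goto_joints(angles): joint-space move.
- robot.set_gripper(opening): finger opening in m; the grip force is fixed at half the most; returns when the fingers have stopped.
- robot.pause(seconds).
- robot.ik(position, orientation): joint angles nearest the present ones, or None.
- robot.observe(): the state.
- robot.grab_frame(name): name is "scene" or "top" or "wrist"; returns the picture (480x640x3 uint8, blue, green, red); there is no depth.
- robot.get_calibration(name): a dict with "vertical_fov" (degrees; the focal length in pixels is half the picture's height over the tangent of half this angle, whatever the lens; pixels are square), "cx", "cy" (the principal point, pixels), "k1" (the pictures are not rectified: a ray, as slopes to the right and down, at radius r is drawn at 1 + k1 r^2 times it, then the intrinsics apply), "rvec" (rotation vector, rad) and "tvec" (3), from world to camera coordinates, as OpenCV has them. Camera axes: x right, y down, z forward; pixel columns grow to the right and rows downward; lengths in m; the calibration is good to about 2 mm. A picture is of the moment at which its call begins: read the wrist's pose just before it. get_calibration takes no time and is no camera call; for the wrist camera it gives the pose at the moment of the call.
A pose or a line that the arm cannot do raises robot.IKError and nothing moves.
- robot.job_done(): hands the job in, once; it reports no verdict.
The state is a dict: "time": time; "q": joint angles; "qvel": joint speeds; "joint_torque": joint torques, N m; "tool_pos": TCP position; "tcp_rot": TCP orientation; "ft_force": force on the tool from outside, world axes, zero at the start; "torque": the same for the moment, N m; "gripper_width": finger opening in m.
Only numpy, scipy, OpenCV 4.12 (cv2) and the standard library are available. Lean on these libraries where they do the work, as an engineer would, in place of code of your own. Each camera call takes 0.05 s, during which the arm holds its last target.

### The job

The quick-thread cap on the filter head has to come off, and nobody knows whether its thread is left- or right-handed: first dip the bristle end of the stub brush well down into the small open tin (more than half its depth), dab it on the flat rim of the cap beside the cap's grip bar, and stand the brush upright on the trolley top again, letting it go. Then try to loosen the cap one way and, if it stops short, the other; turn it the way that it loosens to its end stop and lift it off, and finish while holding the cap in the gripper about 10 cm straight above where it sat. Do not shift or knock over the tin or anything else on the trolley.

Things in the scene. Friction and masses are not known exactly. Their poses are not given: they have to be found in the camera images.
- cap_grip (a point): Bare aluminium cap of the filter head (about 220 g), centre of its upright grip bar: 50 mm long along this frame's x, 16 mm thick along y, 25 mm high. It stands on a flat disc, 64 mm in diameter, 8 mm thick, whose top face is 12.5 mm below this point. Under the disc a stem with a cross key (lowest point 38.5 mm below this point) is caught in the port.
- cap_seat (a point): Cap's axis at its disc's underside. About this upright axis the cap turns: one way it stops dead after some 10 degrees, the other way it turns easily to an end stop at 52 degrees, and from 45 degrees to there it lifts straight out. Which way is hidden and varies. Before that it lifts only 2 mm. Raise it 30 mm straight up before moving it sideways.
- port_mouth (a point): Centre of the capped port's mouth on the top face of the fixed grey filter head, 70 mm above the trolley top; z up. The head is two 100 mm square blocks side by side, the second (closed by a flat plug 14 mm high) 120 mm along this frame's +y. With the cap closed, the cap's x axis is parallel to this frame's x.
- brush_mid (a point): Stub brush standing upright on its flat bristle end, about 100 g, 110 mm tall, rigid: on its axis, half-way up (55 mm above the bristle face); z points from bristles to handle. Bristles and steel ferrule are 26 to 27 mm in diameter, up to 48 mm high; the round wooden handle is 18 to 20 mm in diameter between 60 and 100 mm above the bristle face.
- brush_tip (a point): Centre of the brush's flat bristle face, its lowest point when it stands.
- tin_rim (a point): Centre of the mouth of the small open round aluminium tin (about 250 g, loose): 68 mm outer diameter, wall 2 mm, 45 mm tall, inner floor 41 mm below this point. Brush and tin may stand either way round.
- jar_mid (a point): Bystander: sealed glass jar of washers, 68 mm diameter, 98 mm tall; point half-way up.
- torch_mid (a point): Bystander: black compact torch standing on its 38 mm base, 105 mm tall; point half-way up.
- mallet_head (a point): Bystander: lying grey rubber mallet, centre of its head (56 mm diameter, 95 mm long along y); the handle runs 260 mm along this frame's -x.
- slice_mid (a point): Bystander: silver C-shaped pipe slice, about 60 mm across, 26 mm high; its centre.
- elbow_mid (a point): Bystander: brass pipe elbow with two 47 mm legs, 34 mm high; its centre.
There are look-alikes about, which are no part of the job. What is shaped like the part that bears brush_mid but red or yellow is not meant.

How it is judged (in metres and radians):
On the way, in this order (a step that is already met when the one before it is completed fails the run):
1. the bristle end is dipped into the tin (z of brush_tip in the frame of tin_rim below -0.018 m and horizontal distance between brush_tip and tin_rim below 0.03 m and height (world z) of brush_tip above 0 m), for 0.1 s.
2. the bristles touch the flat rim of the cap beside the bar (contact force between brush and cap above 0.3 N and z of brush_tip in the frame of cap_grip below -0.004 m and horizontal distance between brush_tip and cap_grip below 0.045 m), for 0.05 s.
3. the brush stands upright on the trolley top, let go (angle between brush_mid's own z axis and vertical below 0.12 rad and height (world z) of brush_mid between 0.05 and 0.062 m and contact force between brush and the fingers below 0.05 N), for 0.2 s.
4. the cap has been turned loose (angle between the x axis of cap_grip and the x axis of port_mouth, either way round above 0.6 rad), for 0.05 s.
5. the cap is held in the gripper, lifted clear of the filter head (z of cap_grip in the frame of port_mouth above 0.08 m and contact force between cap and the fingers above 1 N and contact force between cap and port below 0.05 N and horizontal distance between cap_grip and port_mouth below 0.1 m), for 0.2 s.
At the end, for the whole second after the job is handed in: The cap is in the gripper (fingers press on it), still, at least 60 mm above its seat (within 100 mm sideways of the port's axis) and not touching the filter head; the brush stands upright (within 7 degrees) on the trolley top, let go; the tin is within 30 mm of its place (all of step 3 and all of step 5 and linear speed of cap below 0.05 m/s and distance of tin_rim from where it was at the start of the episode below 0.03 m); the arm keeps its last pose, push and grip.
It fails at once if the tin is shifted by more than 30 mm or tipped (distance of tin_rim from where it was at the start of the episode above 0.03 m or angle between tin_rim's own z axis and vertical above 0.35 rad).
It fails at once if a bystander is shifted by more than 30 mm (distance of any of jar_mid, torch_mid, mallet_head, slice_mid, elbow_mid from where it was at the start of the episode above 0.03 m).
It also fails if it takes over 72 s, if anything falls off the work surface, if the arm or the gripper's body presses on something with over 40 N, if the wrist force passes 120 N, or if a joint passes its speed limit or range.

## Working session

There is one attempt and no reset: what is moved stays moved. The work goes in short steps, each a Python script; the robot and the scene stay as the last script left them, time stands still between calls to the robot, and variables do not carry over. Pictures are saved under pics/ and viewed, and the job is handed in when it is done.

```bash
ls; mkdir -p pics; python3 - <<'E'
from plant import robot
import cv2
for n in ("scene","top","wrist"):
    f=robot.grab_frame(n); cv2.imwrite(f"pics/a_{n}.png",f)
    print(n,robot.get_calibration(n))
s=robot.observe(); print(s)
E
```

```text
pics
scene {'vertical_fov': 53.23346895049932, 'cx': 319.57457710106274, 'cy': 247.59332003556182, 'k1': -0.05325961838564115, 'rvec': array([ 2.20942847,  0.60849137, -0.27126015]), 'tvec': array([-0.46739212, -0.12187557,  1.34341296])}
top {'vertical_fov': 43.099898056944994, 'cx': 318.78893106945014, 'cy': 240.64642562978915, 'k1': -0.1054370698616645, 'rvec': array([ 2.17163734, -2.23240309,  0.04402197]), 'tvec': array([-0.02018389,  0.54812976,  1.4617561 ])}
wrist {'vertical_fov': 59.70429131794025, 'cx': 328.33016644693055, 'cy': 236.80544534497452, 'k1': -0.0017124975298069753, 'rvec': array([-2.30851225,  1.74404094,  0.26218312]), 'tvec': array([-0.60011663, -0.03919055,  0.3791051 ])}
{'time': 0.15, 'q': array([-8.66721807e+01,  5.99011355e+00,  5.53908712e+00,  8.96052461e+01,
        1.43445000e-03,  7.75266080e+01]), 'qvel': array([ 0.0123466 , -0.12763076,  0.16839353,  0.07477496, -0.10514787,
        0.02196401]), 'joint_torque': array([ 9.22142608e-04, -5.57354701e+01,  5.04007924e+01,  1.24463570e-02,
       -4.14917959e-04,  4.05420764e-06]), 'tool_pos': array([ 0.16338385, -0.5771453 ,  0.30332474]), 'tcp_rot': array([-1.79945365e+02, -1.35546883e-02,  1.58012042e+01]), 'ft_force': array([ 1.02385092, -0.5012401 , -0.26149104]), 'torque': array([-0.0259796 , -0.03656162,  0.01089125]), 'gripper_width': 0.08541302528404145}
```

View pics/a_scene.png

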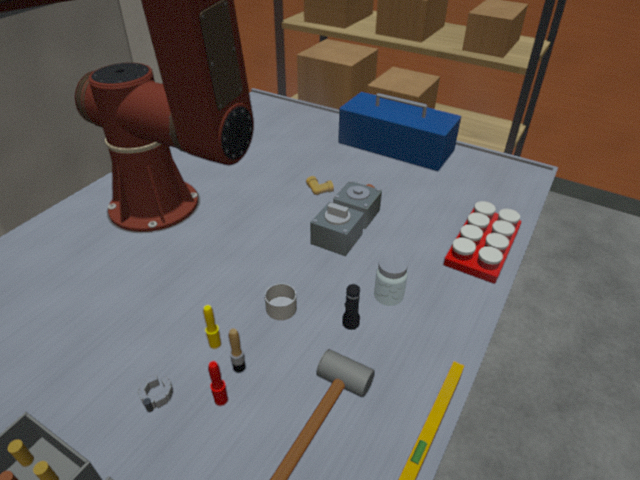

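View pics/a_top.png

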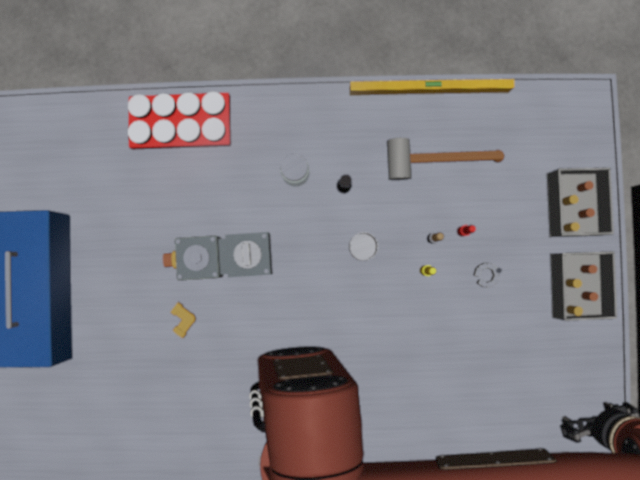

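View pics/a_wrist.png

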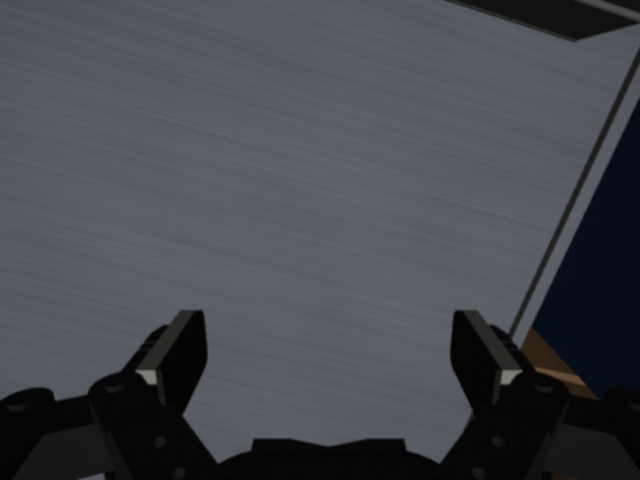

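Candidates for the brush:
- Wooden handle with dark bristles, scene (237,352) / top (437,237).
- Yellow, scene (211,328) / top (429,270).
- Red, scene (219,383) / top (467,230).

For the tin, the open ring is at top (362,246) and scene (281,302). The jar at (295,170) and the slice at (486,274) are not it. For the cap, the bar on its disc is at top (246,255). The plug at (196,258) has no bar. I choose the wooden brush and check it in a close crop.

```bash
cat > h.py <<'E'
import numpy as np, cv2
from plant import robot
def cam(n,cal=None):
    c=cal or robot.get_calibration(n); f=240/np.tan(np.radians(c['vertical_fov']/2))
    K=np.array([[f,0,c['cx']],[0,f,c['cy']],[0,0,1.]]); d=np.array([c['k1'],0,0,0.])
    return K,d,np.array(c['rvec'],float),np.array(c['tvec'],float)
def ray(n,px,cal=None):
    K,d,r,t=cam(n,cal); R=cv2.Rodrigues(r)[0]
    u=cv2.undistortPoints(np.array(px,float).reshape(-1,1,2),K,d).reshape(-1,2)
    D=np.c_[u,np.ones(len(u))]@R
    return -R.T@t, D
def onz(n,px,z,cal=None):
    C,D=ray(n,px,cal); return C+D*((z-C[2])/D[:,2])[:,None]
def proj(n,P,cal=None):
    K,d,r,t=cam(n,cal); return cv2.projectPoints(np.array(P,float).reshape(-1,1,3),r,t,K,d)[0].reshape(-1,2)
E
python3 - <<'E'
from h import *
for n in ("scene","top"):
    print(n, "camC",ray(n,[[320,240]])[0])
print("brush top",onz("top",[[440,236]],.11),"base scene",onz("scene",[[238,370]],0))
print("tin",onz("top",[[362.5,246]],.045), onz("scene",[[281,295]],.045))
print("cap",onz("top",[[248,255]],.0905), onz("scene",[[338,210]],.1))
print("others", onz("top",[[429,270],[467,230]],.1),onz("top",[[196,258]],.084))
f=cv2.imread("pics/a_top.png"); cv2.imwrite("pics/b_top.png",cv2.resize(f[200:300,160:280],None,fx=6,fy=6,interpolation=cv2.INTER_CUBIC))
f2=cv2.imread("pics/a_scene.png")
A=cv2.resize(f2[290:410,190:310],None,fx=5,fy=5,interpolation=cv2.INTER_CUBIC)
cv2.imwrite("pics/b_scene.png",A)
E
```

```text
scene camC [ 0.95821224 -0.71265918  0.78231301]
top camC [ 0.49000915 -0.03304315  1.48202014]
brush top [[ 0.54645524 -0.31046627  0.11      ]] base scene [[ 0.54676577 -0.31734376  0.        ]]
tin [[ 0.53049656 -0.13832044  0.045     ]] [[ 0.53136406 -0.14189951  0.045     ]]
cap [[0.51580902 0.12796575 0.0905    ]] [[0.5218197  0.12211463 0.1       ]]
others [[ 0.46999232 -0.28452744  0.1       ]
 [ 0.55892622 -0.3754498   0.1       ]] [[0.51223304 0.24940859 0.084     ]]
```

View pics/b_top.png

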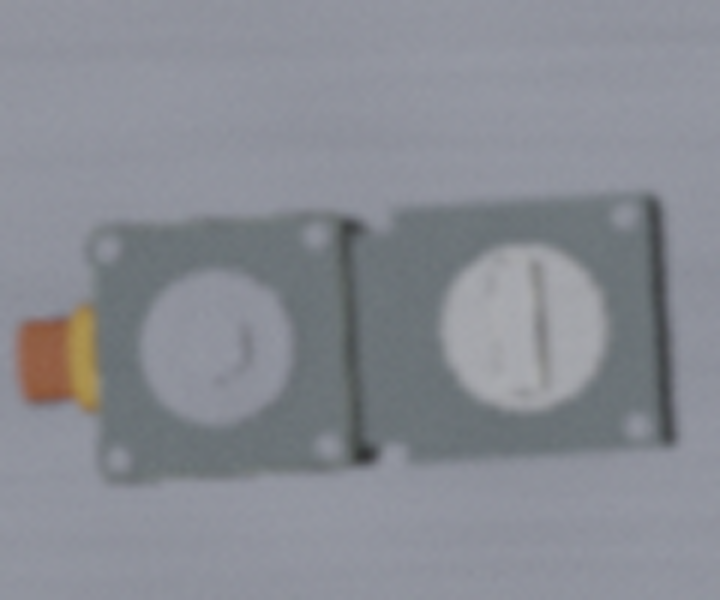

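View pics/b_scene.png

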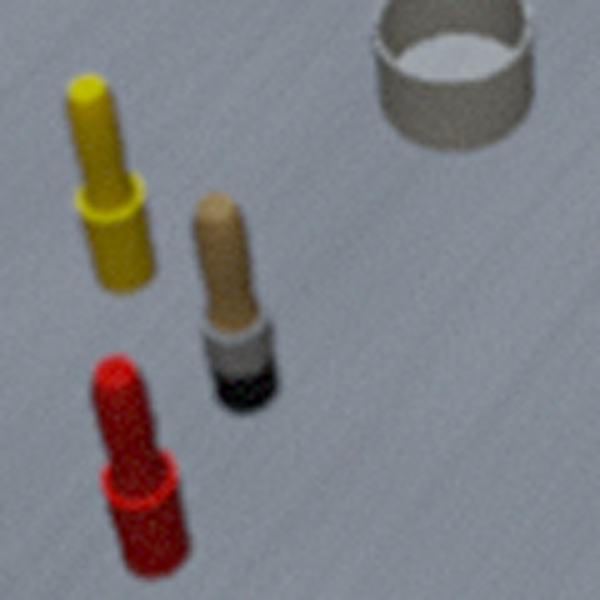

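The crops confirm it: the wooden brush with grey ferrule and black bristles stands on its bristles at scene (239,368), apart from the yellow and red ones. The tin is open upward. The cap's disc is centred at about top (247.3,254.5). Next, a closer look with the wrist camera.

```bash
python3 - <<'E'
from h import *
print("torch",onz("top",[[344,184]],.1),"jar",onz("top",[[294,166]],.098),"mallet",onz("top",[[399,158]],.05))
c=robot.get_calibration("wrist"); s=robot.observe()
C,D=ray("wrist",[[328,237]]); print(C-s['tool_pos'],D)
robot.move_pose([0.50,-0.26,0.34],[180,0,135])
c=robot.get_calibration("wrist"); f=robot.grab_frame("wrist"); cv2.imwrite("pics/c_w.png",f)
np.save("c_w.npy",c,allow_pickle=True)
s=robot.observe(); print(s['time'],s['q'],s['tool_pos'])
print(proj("wrist",[[.546,-.315,.11],[.546,-.315,0],[.5307,-.14,.045]],c))
E
```

```text
torch [[ 0.67187555 -0.09636836  0.1       ]] jar [[0.7168437  0.01695241 0.098     ]] mallet [[ 0.73734132 -0.23150318  0.05      ]]
[0.07144201 0.01967973 0.07015284] [[-0.28272957 -0.07868451 -0.95596735]]
1.9 [-4.08533530e+01  2.42311934e-01  3.40756163e+00  9.31751102e+01
 -8.88076612e-03  4.26110157e+00] [ 0.4996408  -0.26079718  0.3398241 ]
[[322.27692977 302.25813773]
 [323.82197773 255.46664741]
 [456.62994951 122.62023285]]
```

View pics/c_w.png

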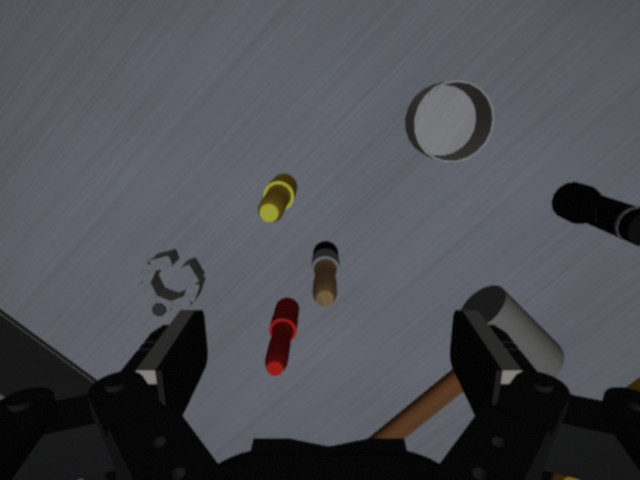

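In the wrist picture the brush's handle end is at about (325,298), the tin's rim runs from (405,122) to (494,120), and the red and yellow decoys are well clear.

```bash
python3 - <<'E'
from h import *
c=np.load("c_w.npy",allow_pickle=True).item()
print("brush", onz("wrist",[[324.5,298]],.11,c), onz("top",[[440,236]],.11))
print("tin", onz("wrist",[[405,121],[494,120],[449,80],[451,162],[449.5,121]],.045,c))
f=cv2.imread("pics/c_w.png")
cv2.imwrite("pics/c_crop.png",cv2.resize(f[60:320,250:510],(780,780)[:2] if 0 else (600,600),interpolation=cv2.INTER_CUBIC))
E
```

```text
brush [[ 0.54465121 -0.31115523  0.11      ]] [[ 0.54645524 -0.31046627  0.11      ]]
tin [[ 0.49894482 -0.1698522   0.045     ]
 [ 0.55129994 -0.1164173   0.045     ]
 [ 0.50034263 -0.12269583  0.045     ]
 [ 0.55257549 -0.16464487  0.045     ]
 [ 0.52544145 -0.14339173  0.045     ]]
```

View pics/c_crop.png

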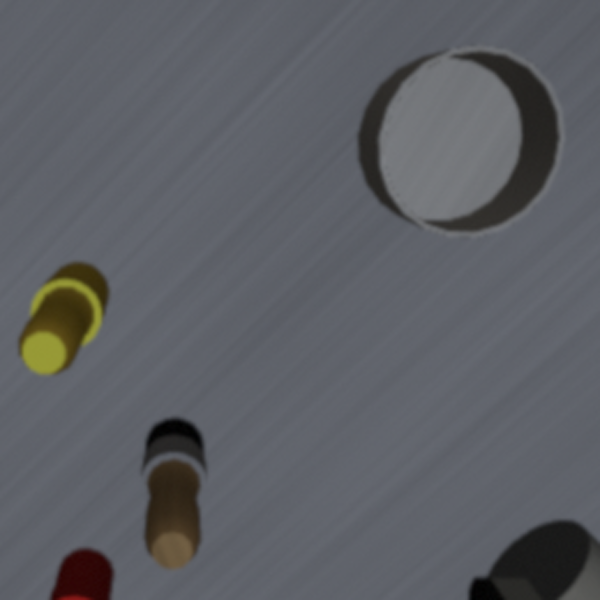

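```bash
python3 - <<'E'
from h import *
c=np.load("c_w.npy",allow_pickle=True).item()
def g(x,y): return [[250+x/2.308,60+y/2.308]]
print("brush", onz("wrist",g(173,550),.11,c),"tin",onz("wrist",g(471,141),.045,c))
B=onz("wrist",g(173,550),.11,c)[0]; B[:2]=(B[:2]+[.5455,-.3108])/2
Z=.080+.054
robot.set_gripper(0.06)
robot.move_pose([B[0],B[1],.24],[180,0,135])
robot.line_to([B[0],B[1],Z],vel=.12,guard=8)
s0=robot.observe(); print(s0['time'],s0['tool_pos'],s0['ft_force'])
robot.set_gripper(0.0)
s=robot.observe(); print(s['time'],s['gripper_width'],s['ft_force'],s['torque'],B)
cv2.imwrite("pics/d_w.png",robot.grab_frame("wrist")); cv2.imwrite("pics/d_s.png",robot.grab_frame("scene")[230:430,100:400])
E
```

```text
brush [[ 0.54508775 -0.31108575  0.11      ]] tin [[ 0.52822152 -0.14072051  0.045     ]]
3.8583 [ 0.54573123 -0.31129784  0.13515034] [ 0.09042473 -0.16060051  0.70576863]
4.3083 0.018428303390539885 [0.16611172 0.92984734 4.59409655] [ 0.01632252  0.03084282 -0.0021274 ] [ 0.54529388 -0.31094287  0.11      ]
```

View pics/d_s.png

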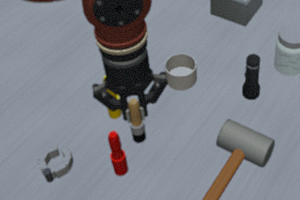

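View pics/d_w.png

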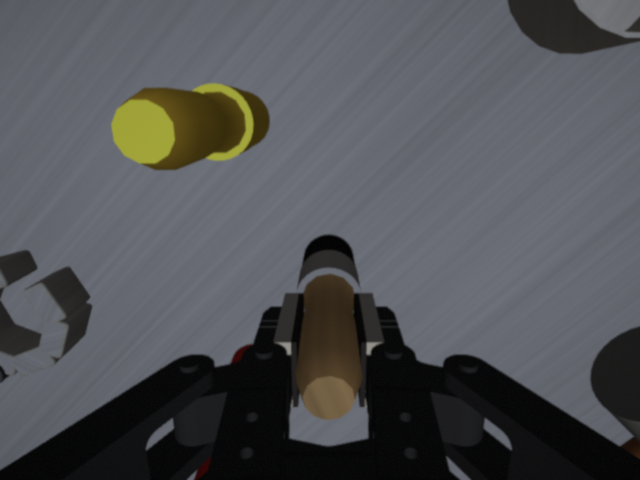

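The brush is gripped at 18.4 mm, upright and central between the pads. Now the dip.

```bash
python3 - <<'E'
from h import *
s=robot.observe(); G=s['tool_pos']; np.save("G.npy",G)
robot.line_to([G[0],G[1],.255],vel=.2)
s=robot.observe(); print(s['gripper_width'],s['ft_force'],s['tcp_rot'])
T=[.530,-.1405]
robot.line_to([T[0],T[1],.255],vel=.2)
cv2.imwrite("pics/e_s.png",robot.grab_frame("scene")[180:420,120:440])
print(robot.line_to([T[0],T[1],G[2]+.017],vel=.1,guard=5))
robot.pause(.2)
s=robot.observe(); print(s['time'],s['tool_pos'],s['ft_force'])
cv2.imwrite("pics/e_s2.png",robot.grab_frame("scene")[180:420,120:440]);cv2.imwrite("pics/e_w2.png",robot.grab_frame("wrist"))
E
```

```text
0.018510873804454594 [-0.01614926 -0.63198594 -1.32671271] [-1.79992080e+02 -1.25602335e-01  1.34999658e+02]
False
7.6083 [ 0.53026892 -0.14065213  0.15218616] [-0.24555539 -0.60645746 -1.95075087]
```

View pics/e_s2.png

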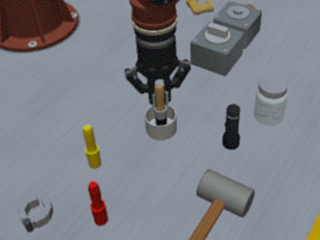

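View pics/e_w2.png

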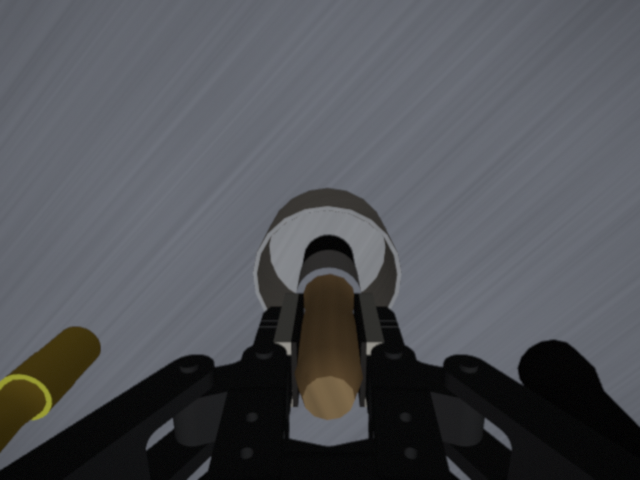

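The brush is well inside the tin near its centre, with no contact force and the tin unmoved. Next I lift it and look at the cap before dabbing.

```bash
python3 - <<'E'
from h import *
s=robot.observe(); p=s['tool_pos']
robot.line_to([p[0],p[1],.28],vel=.2)
robot.move_pose([.545,.055,.30],[180,0,180])
c=robot.get_calibration("wrist"); f=robot.grab_frame("wrist"); cv2.imwrite("pics/f_w.png",f)
np.save("f_w.npy",c,allow_pickle=True)
s=robot.observe(); print(s['time'],s['q'],s['tool_pos'])
f=robot.grab_frame("scene"); cv2.imwrite("pics/f_s.png",cv2.resize(f[150:300,240:440],None,fx=4,fy=4,interpolation=cv2.INTER_CUBIC))
E
```

```text
9.3583 [-8.01541117e+00 -3.18994977e+00 -4.21965907e+00  8.90403898e+01
 -2.11070679e-02 -7.86840088e+00] [0.54487878 0.0540656  0.29907768]
```

View pics/f_w.png

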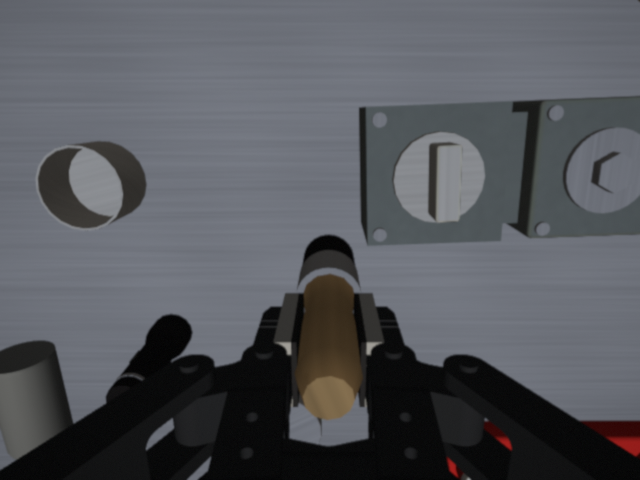

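View pics/f_s.png

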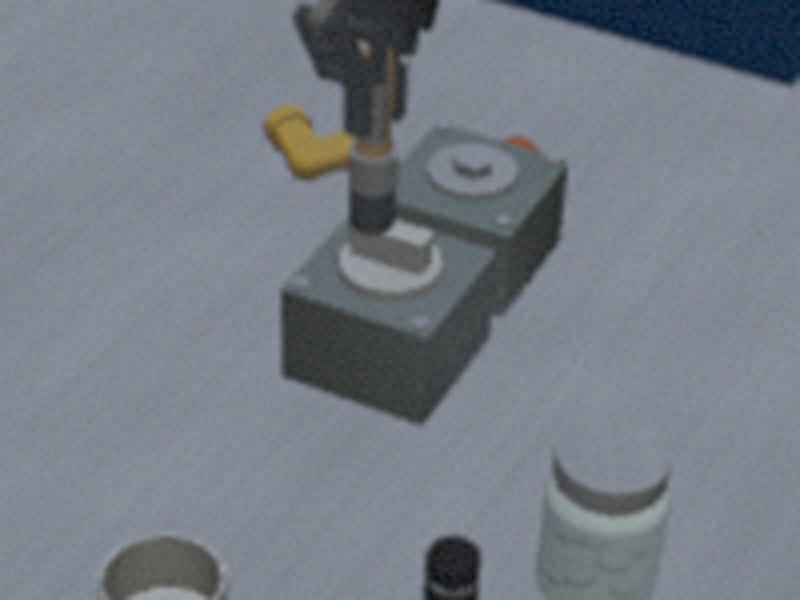

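The disc spans about (393..485, 132..222) in the wrist picture, and the bright bar top is about (436..462, 144..221). I measure both by thresholds.

```bash
python3 - <<'E'
from h import *
c=np.load("f_w.npy",allow_pickle=True).item()
f=cv2.imread("pics/f_w.png"); g=cv2.cvtColor(f,cv2.COLOR_BGR2GRAY)
print(g[180,385:500:5])
print(g[150:225:6,450])
print("disc rough",onz("wrist",[[439.3,177]],.078,c), "top cam",onz("top",[[247.3,254.5]],.078))
print("plug",onz("wrist",[[608,169.5]],.084,c))
x0,y0=380,120; cr=cv2.resize(f[y0:y0+115,x0:x0+120],None,fx=6,fy=5.2,interpolation=cv2.INTER_CUBIC) if 0 else cv2.resize(f[120:235,380:500],None,fx=5,fy=5,interpolation=cv2.INTER_CUBIC)
cv2.imwrite("pics/f_crop.png",cv2.convertScaleAbs(cr,alpha=1.2))
E
```

```text
[ 85  84 135 137 137 137 137 138 137  47  58 141 141 139 139 137 136 136
 136 136  87  83  84]
[137 139 138 139 139 139 139 139 140 139 140 140  88]
disc rough [[0.51476661 0.13138906 0.078     ]] top cam [[0.51724097 0.13100814 0.078     ]]
plug [[0.50877323 0.24412359 0.084     ]]
```

View pics/f_crop.png

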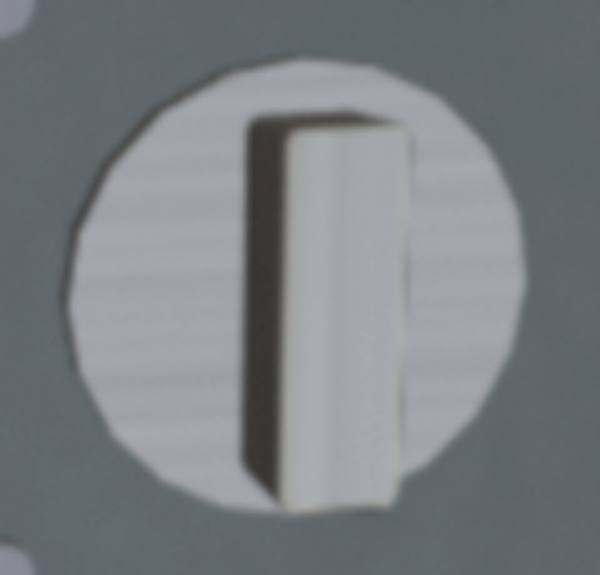

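```bash
python3 - <<'E'
from h import *
c=np.load("f_w.npy",allow_pickle=True).item()
q=np.array([(290,130),(410,125),(398,505),(280,508)])/5+[380,120]
P=onz("wrist",q,.103,c); print(P,P.mean(0))
d=(P[2]+P[3]-P[0]-P[1])[:2]; print(np.degrees(np.arctan2(d[1],d[0])),np.linalg.norm(d)/2)
print(onz("wrist",[[439.4,177.2]],.078,c))
s=np.degrees(np.arctan2(*( [.24412-.13139,.50877-.51477]))) ; print(s)
# brush tip location check, nominal tip at tool - .135
t=[.54488,.05407,.299-.1352]; print(proj("wrist",[t],c))
E
```

```text
[[0.49152283 0.12246937 0.103     ]
 [0.49091736 0.13739418 0.103     ]
 [0.53990239 0.14033012 0.103     ]
 [0.54030282 0.12483602 0.103     ]] [0.51566135 0.13125742 0.103     ]
3.1045754076706205 0.04895435728745806
[[0.5149064  0.13146949 0.078     ]]
93.04666554684962
[[328.42858915 259.9663704 ]]
```

```bash
python3 - <<'E'
from h import *
X,Y=.5155+.0015,.1313-.0265
robot.line_to([X,Y,.26],vel=.15)
robot.line_to([X,Y,.225],vel=.12)
F0=robot.observe()['ft_force']
hit=robot.line_to([X,Y,.203],vel=.03,guard=4)
robot.pause(.15)
s=robot.observe(); print(hit,s['time'],s['tool_pos'],s['ft_force']-F0)
f=robot.grab_frame("wrist"); cv2.imwrite("pics/g_w.png",f)
f=robot.grab_frame("scene"); cv2.imwrite("pics/g_s.png",cv2.resize(f[170:270,270:420],None,fx=5,fy=5,interpolation=cv2.INTER_CUBIC))
E
```

```text
True 11.1167 [0.51752894 0.10472906 0.21259102] [1.23440023 0.39085519 6.4493826 ]
```

View pics/g_w.png

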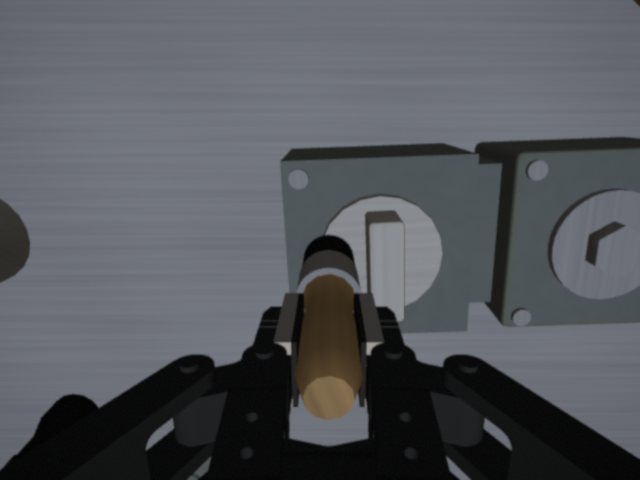

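View pics/g_s.png

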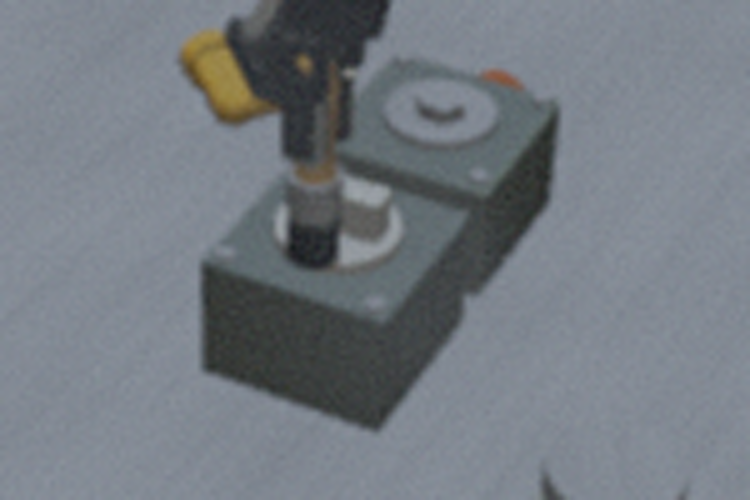

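The bristles rest on the rim beside the bar, with 6.4 N and the expected height. Now I put the brush back where it stood.

```bash
python3 - <<'E'
from h import *
G=np.load("G.npy")
s=robot.observe(); p=s['tool_pos']
robot.line_to([p[0],p[1],.27],vel=.2)
robot.move_pose([G[0],G[1],.25],[180,0,135])
robot.line_to([G[0],G[1],.155],vel=.15)
F0=robot.observe()['ft_force']
hit=robot.line_to([G[0],G[1],G[2]-.006],vel=.03,guard=3)
s=robot.observe(); print(hit,s['time'],s['tool_pos'],G,s['ft_force']-F0)
robot.set_gripper(.05); robot.pause(.3)
p=s['tool_pos']
robot.line_to([p[0],p[1],.26],vel=.15)
f=robot.grab_frame("wrist"); cv2.imwrite("pics/i_w.png",f)
f=robot.grab_frame("scene"); cv2.imwrite("pics/i_s.png",cv2.resize(f[290:410,150:310],None,fx=4,fy=4,interpolation=cv2.INTER_CUBIC))
print(robot.observe()['time'])
E
```

```text
True 14.6417 [ 0.54552036 -0.31125106  0.13462755] [ 0.54556077 -0.3112071   0.13464119] [-0.34128525  1.08295767  5.36573292]
16.4417
```

View pics/i_w.png

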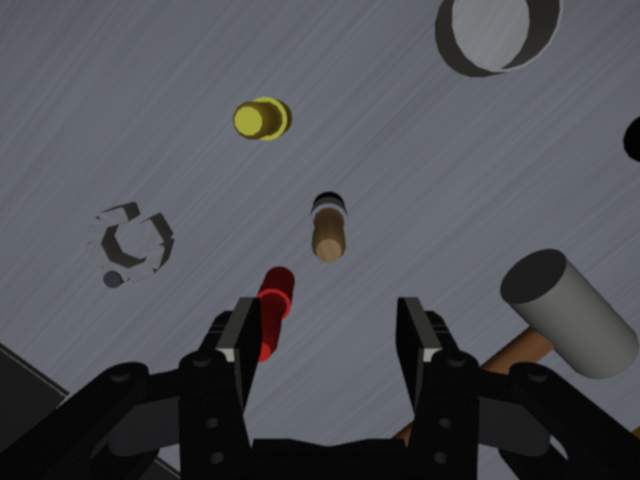

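View pics/i_s.png

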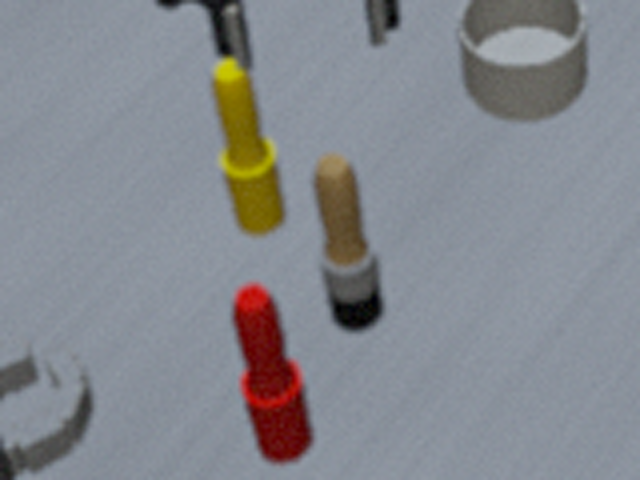

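The brush stands upright and let go at its old place (wrist (328,235), scene as before). Now I grip the cap's bar.

```bash
python3 - <<'E'
from h import *
C=[.5155,.1313]; Y0=183.1
p=robot.observe()['tool_pos']
robot.line_to([p[0],p[1],.28],vel=.2)
robot.move_pose([C[0],C[1],.25],[180,0,Y0])
robot.line_to([C[0],C[1],.157],vel=.12,guard=6)
s0=robot.observe(); print(s0['time'],s0['tool_pos'],s0['q'],s0['tcp_rot'],s0['ft_force'])
f=robot.grab_frame("wrist"); cv2.imwrite("pics/j_w0.png",f)
robot.set_gripper(0.)
s=robot.observe(); print(s['gripper_width'],s['ft_force'],s['torque'],s['tool_pos'])
f=robot.grab_frame("wrist"); cv2.imwrite("pics/j_w.png",f)
E
```

```text
19.25 [0.5159585  0.13124705 0.15782553] [ 1.82762912e-01 -4.47462205e+00 -2.01733425e+01  7.42353696e+01
  1.41352658e-04 -2.90906457e+00] [-1.79996796e+02  6.58322044e-02 -1.76908171e+02] [-0.13334816 -0.10309108 -0.14232828]
0.014934929428178829 [-0.66306552  0.27781594  5.51855276] [ 0.05661684  0.2320645  -0.01860439] [0.51588256 0.13134864 0.15772136]
```

View pics/j_w.png

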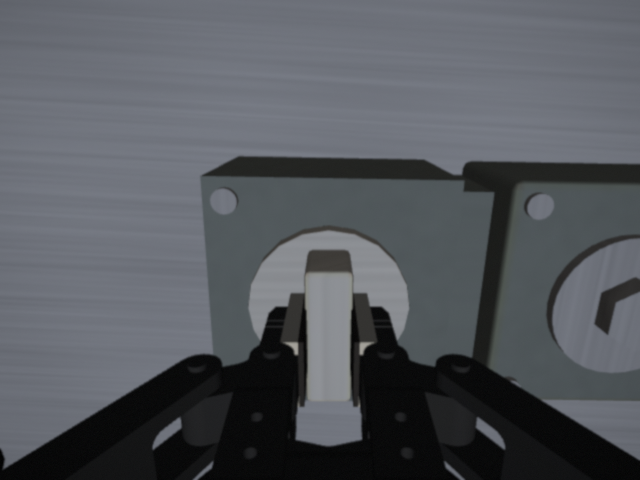

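The bar is held centrally (width 14.9 mm). Now the trial turn in small steps, watching the torque.

```bash
python3 - <<'E'
from h import *
s=robot.observe(); p=s['tool_pos'].copy(); Y0=183.1; t0=s['torque'][2]
res=None
for a in (3,6,8,10,12,14,16,18):
    robot.line_to(p,rotation=[180,0,Y0+a],vel=.05); 
    s=robot.observe(); print(a,round(s['time'],2),s['tcp_rot'][2]%360-Y0,s['torque'].round(2),s['ft_force'].round(1),s['gripper_width'])
    if abs(s['torque'][2]-t0)>1.5: print("stop"); break
E
```

```text
3 20.01 2.935099626835381 [0.   0.07 0.07] [-0.2  0.5  1.1] 0.014406555025803874
6 20.26 5.8811496323893095 [ 0.01 -0.02  0.07] [-0.5 -0.3  1.9] 0.01483373943599258
8 20.51 7.901415707607384 [0.15 0.05 0.02] [-0.8  0.6  1.9] 0.014636973424581593
10 20.76 9.926004171196382 [ 0.69  0.45 -0.05] [-2.8  3.4  3.1] 0.014350816500064924
12 21.01 11.91594036431104 [ 0.93  0.69 -0.35] [-3.3  4.   4.5] 0.014428386150544197
14 21.26 13.875290741513652 [ 0.98  0.67 -0.9 ] [-3.4  4.8  4.7] 0.014424610553137115
16 21.51 15.83782639698427 [ 0.93  0.72 -1.34] [-3.1  4.2  4.3] 0.014544779759672803
18 21.76 17.798157066971072 [ 1.    0.74 -1.8 ] [-3.4  4.4  5.1] 0.014667613305919936
stop
```

Counter-clockwise it stops dead at about 10° (the torque climbs steadily), so it loosens clockwise. I square the grip at 10° and turn the other way.

```bash
python3 - <<'E'
from h import *
C=np.array([.5157,.1313,.1575]); Y0=183.1
robot.line_to(C,rotation=[180,0,Y0+10],vel=.05)
robot.set_gripper(.03); robot.set_gripper(0.)
s=robot.observe(); t0=s['torque'][2]; print(s['time'],s['torque'].round(2),s['gripper_width'])
for a in (5,0,-6,-12,-18,-24,-30,-36,-42,-45,-48,-50,-52,-54):
    robot.line_to(C,rotation=[180,0,Y0+a],vel=.05)
    s=robot.observe(); print(a,round(s['time'],2),round((s['tcp_rot'][2])%360-Y0,1),s['torque'].round(2),s['ft_force'].round(1),round(s['gripper_width'],4))
    if abs(s['torque'][2]-t0)>1.2: print("stop"); break
f=robot.grab_frame("wrist"); cv2.imwrite("pics/k_w.png",f)
f=robot.grab_frame("top"); cv2.imwrite("pics/k_t.png",f)
E
```

```text
22.625 [ 0.68  0.24 -0.03] 0.014703950547035431
5 22.88 5.1 [ 0.08 -0.05 -0.03] [ 0.8 -0.5  1.5] 0.0149
0 23.12 0.2 [-0.1  -0.02 -0.07] [-0.3 -0.2  1.6] 0.0145
-6 23.38 -5.7 [-0.08 -0.06 -0.08] [-0.8  0.2  2. ] 0.0145
-12 23.64 -11.7 [-0.02  0.01 -0.08] [ 0.  -0.2  1.4] 0.0147
-18 23.9 -17.7 [-0.06  0.01 -0.12] [0.5 0.5 1.4] 0.0147
-24 24.16 -23.7 [-0.02 -0.   -0.03] [-0.  -1.4  1.3] 0.0142
-30 24.42 -29.7 [-0.01  0.01 -0.06] [-0.4  0.5  1.7] 0.0143
-36 24.68 -35.7 [-0.05 -0.01 -0.09] [ 0.6 -0.1  1.8] 0.0147
-42 24.93 -41.7 [ 0.   -0.01 -0.05] [-0.2 -0.8  2.2] 0.0142
-45 25.18 -44.7 [ 0.02  0.03 -0.12] [-0.6 -0.1  2.3] 0.0147
-48 25.43 -47.8 [-0.    0.   -0.08] [-0.6  0.3  2. ] 0.0144
-50 25.68 -49.9 [ 0.02 -0.14 -0.04] [1.3 0.  1.9] 0.0146
-52 25.93 -51.9 [ 0.23 -0.72 -0.03] [2.4 1.2 0.6] 0.0146
-54 26.18 -53.9 [ 0.38 -1.04  0.07] [ 5.4  2.  -0.1] 0.0145
```

View pics/k_w.png

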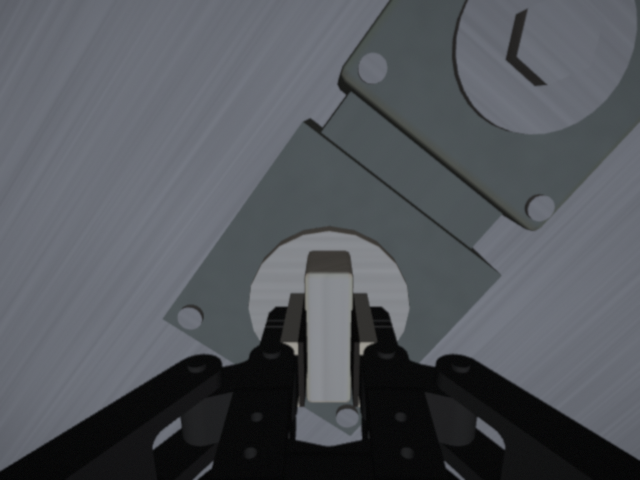

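The cap turned easily with the gripper to the end stop at about 52°. Now I ease off 2° and lift straight up, with a force guard at first.

```bash
python3 - <<'E'
from h import *
C=np.array([.5157,.1313,.1575]); Y0=183.1
robot.line_to(C,rotation=[180,0,Y0-51.],vel=.05)
h=robot.line_to(C+[0,0,.01],vel=.04,guard=15)
s=robot.observe(); print(h,s['time'],s['tool_pos'],s['ft_force'].round(1),s['gripper_width'])
if not h:
    h=robot.line_to(C+[0,0,.04],vel=.05,guard=15)
    if not h: h=robot.line_to(C+[0,0,.1],vel=.08)
robot.pause(.5)
s=robot.observe(); print(h,s['time'],s['tool_pos'],s['ft_force'].round(1),s['gripper_width'],s['qvel'].round(2))
cv2.imwrite("pics/l_w.png",robot.grab_frame("wrist")); cv2.imwrite("pics/l_s.png",robot.grab_frame("scene")); cv2.imwrite("pics/l_t.png",robot.grab_frame("top"))
E
```

```text
False 26.9333 [0.51516858 0.13113893 0.16700652] [-0.5  0.4 -2.7] 0.014648956714864284
False 29.0833 [0.51567776 0.13129543 0.25743593] [ 0.1  0.  -2.8] 0.01444699839920225 [-0.02 -0.11  0.1  -0.02 -0.13  0.05]
```

View pics/l_w.png

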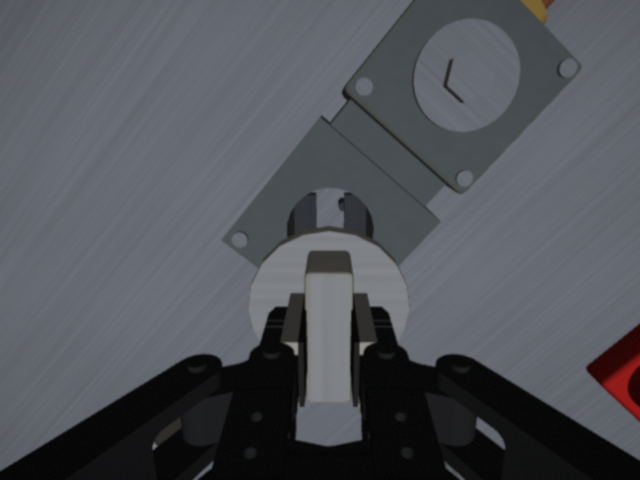

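View pics/l_s.png

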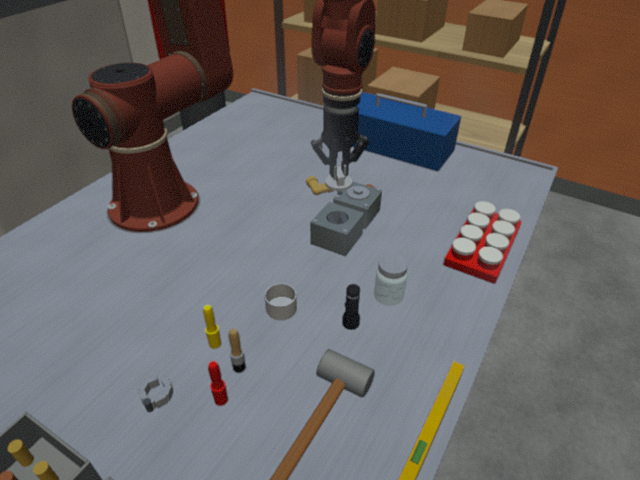

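The cap is off and held, its port is open at scene (338,218), the brush is upright at (237,352) and the tin is in place at (281,302).

```bash
python3 - <<'E'
from plant import robot
print(robot.job_done())
E
```

```text
the job is handed in; nothing more can be done
None
```

The job is done and handed in at about 29 s of the 72 s allowed. The robot gave no verdict, so what follows rests on my own checks.

- **Brush:** I dipped it to about 28 mm below the tin's rim without touching the tin. I dabbed it on the cap's rim beside the bar with about 6 N, then stood it back at its old spot and let it go.
- **Cap:** Counter-clockwise it stopped dead at about 10°. Clockwise it turned freely to the end stop at about 52° and lifted straight out. It is held 10 cm above where it sat, with the grip steady at 14.4 mm and the tool carrying roughly the cap's weight.
- **Last pictures:** The port is empty, the brush stands upright, and the tin and the bystanders are where they started as far as I can see.
- **Disagreements:** The cameras put the tin and cap positions 2–4 mm apart, which was within the clearances. The jaws read 14.4–14.9 mm on the 16 mm bar. During the trial turn the gripper turned about 8° past the cap's stop, at about 1.8 N m, so I re-squared the grip before turning the other way. No check failed.

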